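# Set the filter wheel to its red index mark

## Robot

A 6-joint arm with a two-finger parallel gripper is mounted at the origin on a cart in front of the work surface, level with it; the furniture and walls round the work are solid. World frame = base frame: x ahead of the robot, y to its left, z up, the work surface at z = 0. Lengths are in mm, angles in degrees, forces in N, time in s.
With the tool pointing down it reaches from about 300 to 850 mm from the base axis. Payload 4.2 kg.
Tool frame: the origin (TCP) lies on the centre line of the jaws, within the pads' length; the fingertips stand 14 mm ahead of it and the grasp point (between the pads) lies 5 mm behind it (env.finger_overhang is the z of the fingertips in the tool frame, in mm); z points along the fingers, y is the line along which they close (so a half turn about z gives the same grasp; the last joint's range is limited). The gripper opens to 91 mm and grips with 3 to 60 N. Pads are 32 mm wide; open, the fingers measure 118 mm over their backs; the gripper's body (76 mm by 178 mm) begins 60 mm behind the grasp point.
Start: joints at [-70.474, 18.312, 89.639, -0, 72.044, -1.146], TCP at [202.992, -537.993, 227.976] pointing down, gripper open.
Joint ranges: [-177.97, 177.97], [-48.28, 115.42], [12.27, 149.76], [-77.06, 257.06], [2.81, 150.46], [-146.56, 146.56]. Speed limits (degrees/s): [147.25, 147.25, 180, 180, 180, 180].

## Interface

Orientations are given as [roll, pitch, yaw] about the fixed x, y, z axes, in that order (R = Rz(yaw) Ry(pitch) Rx(roll)).
In Python, from workcell import sensors, viewer, env gives the robot as it stands. The module is installed in compiled form; this text tells all that it offers.
- The arm moves only by the tool step_arm, never from a script. Its argument "plan" is one flat list of numbers, 6 for each row, row after row: the shift along the tool's x, y, z in cm, then the turn, a rotation vector about the tool's x, y, z in rad. In form: [x, y, z, wx, wy, wz, x, y, z, wx, wy, wz, ...]. A call has 1 to 5 rows; each row shifts and turns the commanded pose from where the row before left it, along the tool's axes as they then stand; what a row does not reach is not made up. A row lasts 1/12 s, in which the tool goes at most 41.7 mm and 7.16 degrees, less where a joint would pass 70% of its speed; a pose out of reach is approached as far as the arm can. A call is refused whole if a number of a shift passes 4.17 or a number of a turn 0.125, either way. A call with a gripper value outside its range is refused whole. "hand" is the finger opening in cm, from 0 to 9.12, set as the call begins (left out, the last holds). The fingers move at their own pace and stop on an object; "newtons" is the grip in N (left out, the last holds). Time passes only in rows, so rows that do not move let the fingers close. It gives the time, the measured TCP pose, the force, the opening and the grip force at its end, in the units of the state.
- sensors.state(): the state, without advancing time (a new reading comes with each control period).
- viewer.grab_frame(name): name is "side" or "top"; returns a dict with "img" (420x560x3 uint8, red, green, blue), "fx", "fy", "cx", "cy" (pixels), "k1" (the pictures are not rectified: a ray, as slopes to the right and down, at radius r is drawn at 1 + k1 r^2 times it, then the intrinsics apply), "position" and "attitude" of the camera in the world. Camera axes: x right, y down, z forward; pixel columns grow to the right and rows downward; lengths in mm; the calibration is good to about 2 mm. A picture is of the moment at which its call begins. There is no depth.
- env.job_done(): hands the job in; it is judged then, once.
Trained networks look in a picture, given as the dict that the camera call returned (one of the last four; its "shot" number tells which), for a name from the list of things; names that differ only in an ending like _2 or _b are one class to them, and where a whole thing is asked for, a point or a joint stands for the part that bears it (a point fixed in the world has none). Each returns a list of dicts, best first, with "score" (0 to 1); they miss things now and then, are a little off and sometimes report something else, mostly with a low value. They report only what shows in the picture. A call takes as long as a camera call.
- viewer.boxes_of(name, picture): "location" ([column, row] in pixels, amid what is visible of it).
- viewer.pinpoint(name, picture): "location" ([column, row] in pixels: a listed point, or the origin of a listed thing).
The state is a dict: "time_s": time; "qpos": joint angles; "qvel": joint speeds; "effort": joint torques, N m; "ee_pos": TCP position; "ee_rot": TCP orientation; "force": force on the tool from outside, world axes, zero at the start; "torque": the same for the moment, N m; "gripper_width": finger opening in mm; "gripper_force": force on a finger pad.
Only numpy, scipy, OpenCV 4.12 (cv2) and the standard library are available. Lean on these libraries where they do the work, as an engineer would, in place of code of your own. Each camera call takes 0.05 s, during which the arm holds its last target. There are 200 camera calls.

## Task

Of the two filter wheels on the bench, take the one in the white stand. Its red index mark is hidden down behind the stand's guard: turn the wheel by its rim until the red mark stands straight up at the very top, then let go and leave it at rest there. Do not turn the wheel in the blue stand.

Things in the scene. Friction and masses are not known exactly. Their poses are not given: they have to be found in the camera images.
- white_wheel (a joint): angle (rad) of the wheel in the white stand. 0 or any whole turn (6.283): its red mark is straight up; growing values move the wheel's top to the right seen from the robot (+1.57: mark at the right, 3.14: straight down). Starts between 1.9 and 4.4. The wheel is balanced, spins either way without limit on a low-friction axle (0.004 N m) and stays nearly where it is left.
- white_axle (a point): centre of the upright wheel in the white stand, 105 mm above the bench. x along the level axle (roughly away from the robot), y level to the left, z up. Wheel: dark disc, diameter 130, 14 thick, knurled rim, flat faces. Fixed stand 175 x 75: guard walls hide the wheel up to 95 mm above the bench; bearing lugs, radius 18 about the axle, 16 either side, reach 123. Above that the rim is free.
- white_red_mark (a point): red index mark of the wheel in the white stand: a red bar 9 mm wide across the rim and 16 mm down both faces. This point is on the rim, 65 mm from the axle, mid-thickness; its z axis points outward from the axle. It starts hidden behind the guard; a white bar of the same shape exactly opposite (180 degrees) on the wheel then shows in the upper half.
- blue_red_mark (a point): the same point on the other filter wheel: identical wheel and stand, but the stand is blue. It turns freely too and must be left alone. Its axle is also 105 mm above the bench, at least 240 mm from the white stand's, to its left or right.

How it is judged:
By the outcome, as a careful person would: the job done as asked, in the order asked, and still so for the second after the job is handed in, with the robot touching nothing.
It also fails if it takes over 64 s, if anything falls off the work surface, if the arm or the gripper's body presses on something with over 40 N, if the wrist force passes 120 N, or if a joint passes its speed limit or range.

## Working session

There is one attempt and no reset: what is moved stays moved. The work goes in short steps, Python scripts to look and compute and a tool call to move; the robot and the scene stay as the last step left them, time stands still between calls to the robot, and variables do not carry over. Pictures are saved under pics/ and viewed, at most 10 in all, crops included, and the job is handed in when it is done.

Besides the shell and the picture viewer there is one more tool, called after "Call:" in YAML: its name, and indented under it one key for each argument. step_arm: Moves the arm, as the interface text tells. Its arguments: {"type":"object","properties":{"plan":{"type":"array","items":{"type":"number"}},"hand":{"type":"number"},"newtons":{"type":"number"}},"required":["plan"]}

```bash
mkdir -p pics; cat > h.py <<'E'
import numpy as np, cv2
from scipy.spatial.transform import Rotation as R
from workcell import sensors, viewer, env
def att(f):
    a=np.array(f["attitude"],float)
    return a if a.shape==(3,3) else R.from_euler('xyz',a,degrees=True).as_matrix()
def ray(f,p):
    d=np.array([(p[0]-f["cx"])/f["fx"],(p[1]-f["cy"])/f["fy"]]);u=d.copy()
    for _ in range(20): u=d/(1+f["k1"]*(u@u))
    v=att(f)@np.array([u[0],u[1],1]);return np.array(f["position"],float),v/np.linalg.norm(v)
def proj(f,P):
    c=att(f).T@(np.array(P,float)-f["position"]);u=c[:2]/c[2];u=u*(1+f["k1"]*(u@u))
    return np.array([u[0]*f["fx"]+f["cx"],u[1]*f["fy"]+f["cy"]])
def onz(f,p,z):
    o,v=ray(f,p);return o+v*(z-o[2])/v[2]
def tri(rs):
    A=sum(np.eye(3)-np.outer(v,v) for o,v in rs);b=sum((np.eye(3)-np.outer(v,v))@o for o,v in rs)
    return np.linalg.solve(A,b)
def save(f,n): cv2.imwrite("pics/"+n,f["img"][:,:,::-1])
E
python3 - <<'E'
from h import *
np.set_printoptions(precision=1,suppress=True)
fs=[]
for n in("side","top"):
    f=viewer.grab_frame(n);fs.append(f);save(f,n+"0.png")
    print(n,f["position"],f["attitude"],f["fx"],f["k1"])
    for t in("white_wheel","white_axle","white_red_mark","blue_red_mark"):
        print(t,"pin",[(np.round(d["location"]),round(d["score"],2)) for d in viewer.pinpoint(t,f)][:3] if t!="white_wheel" else "", "box",[(np.round(d["location"]),round(d["score"],2)) for d in viewer.boxes_of(t,f)][:3])
print(sensors.state())
cv2.imwrite("pics/both0.png",np.hstack([cv2.resize(f["img"],(400,300)) for f in fs])[:,:,::-1])
E
```

```text
side [171.1 748.6 452.5] [-109.1   -0.6 -158.9] 502.2641700656868 -0.002402330095708548
white_wheel pin  box [(array([316., 212.]), 0.74)]
white_axle pin [(array([317., 223.]), 0.57)] box [(array([314., 243.]), 0.71)]
white_red_mark pin [] box [(array([312., 210.]), 0.73)]
blue_red_mark pin [] box [(array([233., 285.]), 0.94)]
top [ 301.    13.  1028.8] [-171.3   -1.4  -90.4] 520.905111101117 -0.2016795536061903
white_wheel pin  box [(array([357., 201.]), 0.72)]
white_axle pin [(array([355., 206.]), 0.86)] box [(array([348., 214.]), 0.75)]
white_red_mark pin [] box [(array([360., 207.]), 0.67)]
blue_red_mark pin [(array([178., 206.]), 0.75), (array([351., 208.]), 0.55)] box [(array([171., 202.]), 0.9)]
{'time_s': 0.8, 'qpos': array([-70.5,  18.3,  89.6,  -0. ,  72. ,  -1.1]), 'qvel': array([-0.1, -0. ,  0.1, -0.1,  0. ,  0.1]), 'effort': array([ -0. , -41.2, -23.2,   0.1,   0. ,   0. ]), 'ee_pos': array([ 203., -538.,  228.]), 'ee_rot': array([180. ,   0. ,  20.7]), 'force': array([-0.3,  0.3,  0.6]), 'torque': array([-0.,  0.,  0.]), 'gripper_force': 0.0, 'gripper_width': 90.86275194327212}
```

View pics/side0.png

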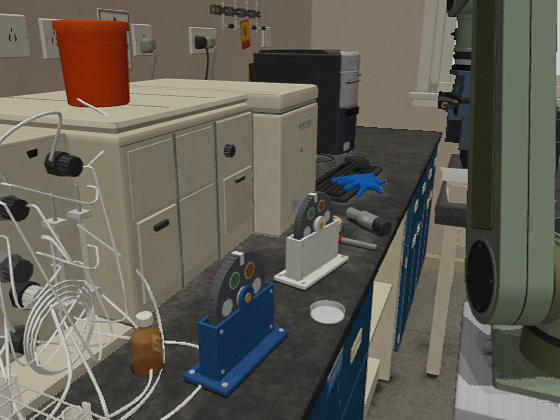

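View pics/top0.png

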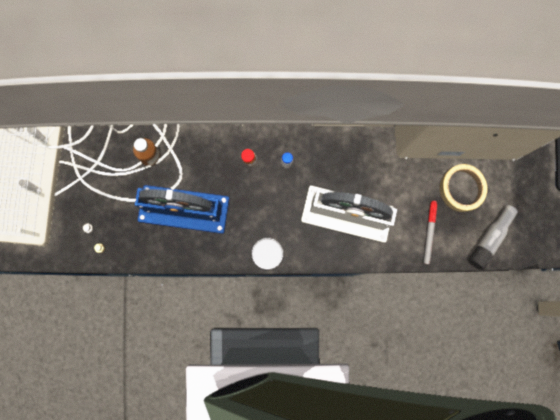

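The side view shows the white stand at about (315,240), with the blue one nearer at (235,330). In the top view the white stand is at about (348,214) and the blue one at (182,209). The white stand's long axis is slightly rotated in the image.

```bash
python3 - <<'E'
from h import *
np.set_printoptions(precision=1,suppress=True)
s=viewer.grab_frame("side");t=viewer.grab_frame("top")
ps=viewer.pinpoint("white_axle",s)[0]["location"];pt=viewer.pinpoint("white_axle",t)[0]["location"]
print("tri",tri([ray(s,ps),ray(t,pt)]),"z105",onz(s,ps,105),onz(t,pt,105))
# base plate: bright white region in top
c=t["img"][170:260,285:415].astype(int)
m=((c.min(2)>150)).astype(np.uint8)
n,l,st,ce=cv2.connectedComponentsWithStats(m);print(st[1:][st[1:,4]>50])
k=cv2.morphologyEx(m,cv2.MORPH_CLOSE,np.ones((15,15)));
cs=max(cv2.findContours(k,0,2)[0],key=cv2.contourArea)
r=cv2.boxPoints(cv2.minAreaRect(cs))+[285,170];print(r);W=np.array([onz(t,p,6) for p in r]);print(W,W.mean(0))
for i in range(4):
    d=W[(i+1)%4]-W[i];print(np.linalg.norm(d),np.degrees(np.arctan2(d[1],d[0])))
a=cv2.resize(s["img"][180:300,260:360],None,fx=4,fy=4.5,interpolation=2)
b=cv2.resize(t["img"][170:260,290:410],(400,300),interpolation=2);b=np.vstack([b,np.zeros((240,400,3),np.uint8)])
cv2.imwrite("pics/c1.png",np.hstack([a,b])[:,:,::-1])
E
```

```text
tri [ 446.9 -159.2  105.3] z105 [ 446.7 -159.9  105. ] [ 447.4 -159.1  105. ]
[[  16   15   96   58 1857]
 [  68   24    9   10   72]]
[[299.9 221.2]
 [309.8 181.7]
 [398.8 203.9]
 [388.9 243.5]]
[[ 432.4  -66.8    6. ]
 [ 512.3  -87.9    6. ]
 [ 466.8 -268.5    6. ]
 [ 386.7 -244.9    6. ]] [ 449.6 -167.     6. ]
82.71361654648032 -14.764187238703865
186.29183975725536 -104.16342180506048
83.4558539050064 163.55534247962413
183.83844066280213 75.62444560181443
```

View pics/c1.png

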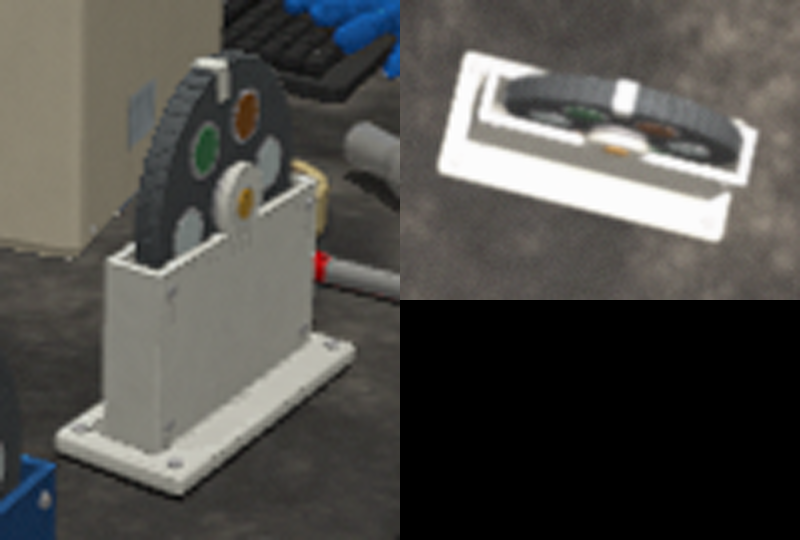

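The white bar sits near the wheel's top, at top-view pixel (357,200), so the red mark is almost straight down. I'll compute yaw and angle by fitting projections.

```bash
cat >> h.py <<'E'
def rimpt(A,yaw,th,r=65,dx=0):
    a=np.radians(yaw);x=np.array([np.cos(a),np.sin(a),0]);rt=np.array([np.sin(a),-np.cos(a),0])
    return np.array(A)+dx*x+r*(np.sin(th)*rt+np.cos(th)*np.array([0,0,1]))
E
python3 - <<'E'
from h import *
np.set_printoptions(precision=1,suppress=True)
s=viewer.grab_frame("side");t=viewer.grab_frame("top")
p,q=onz(t,(302,222.5),6),onz(t,(386,242),6);d=p-q;print("yaw",np.degrees(np.arctan2(-d[0],d[1])),np.linalg.norm(d))
p,q=onz(s,(260+60/4,180+445/4.5),3),onz(s,(260+182/4,180+490/4.5),3);print(p,q)
A=[447,-159.3,105]
for yaw in(-13,-15,-17):
  for th in np.radians([-10,-5,0,5,10]):
    P=rimpt(A,yaw,th);u=proj(s,P);v=proj(t,P);print(yaw,round(np.degrees(th)),(u-[260,180])*[4,4.5],(v-[290,170])*3.333+[400,0])
  print([((proj(t,rimpt(A,yaw,th,65,dx))-[290,170])*3.333+[400,0]).round() for th in(-1.4,1.4) for dx in(-7,7)])
E
```

```text
yaw -13.405280702012483 172.91954006370446
[502.2 -89.6   3. ] [432.6 -72.2   3. ]
-13 -10 [207.4  63.2] [617.1  95.5]
-13 -5 [213.3  58.5] [628.1  97.7]
-13 0 [219.2  55. ] [639. 100.]
-13 5 [225.   52.5] [649.7 102.6]
-13 10 [230.7  51.2] [660.  105.3]
[array([501., 103.]), array([507.,  78.]), array([732., 156.]), array([736., 131.])]
-15 -10 [206.7  63. ] [617.3  94.7]
-15 -5 [212.9  58.5] [628.2  97.3]
-15 0 [219.2  55. ] [639. 100.]
-15 5 [225.3  52.6] [649.6 103. ]
-15 10 [231.4  51.3] [659.9 106. ]
[array([502.,  99.]), array([508.,  74.]), array([731., 159.]), array([736., 135.])]
-17 -10 [206.   62.9] [617.4  94. ]
-17 -5 [212.6  58.4] [628.3  96.9]
-17 0 [219.2  55. ] [639. 100.]
-17 5 [225.7  52.7] [649.5 103.3]
-17 10 [232.   51.5] [659.7 106.8]
[array([502.,  95.]), array([509.,  70.]), array([729., 163.]), array([736., 139.])]
```

```bash
cat >> h.py <<'E'
from scipy.linalg import logm,expm
A0=np.array([447,-159.3,105.]);YAW=-14.
def pose(phi,r,A=A0,yaw=YAW,off=0):
    ax=np.array([np.cos(np.radians(yaw)),np.sin(np.radians(yaw)),0])
    T=np.eye(4);T[:3,:3]=(R.from_rotvec(phi*ax)*R.from_euler('xyz',[180,0,yaw+90],degrees=True)).as_matrix()
    T[:3,3]=rimpt(A,yaw,phi,r,off);return T
def cur():
    s=sensors.state();T=np.eye(4);T[:3,:3]=R.from_euler('xyz',s["ee_rot"],degrees=True).as_matrix();T[:3,3]=s["ee_pos"];return T
def rows(T0,T1,n):
    M=expm(np.real(logm(np.linalg.inv(T0)@T1))/n)
    r=np.r_[M[:3,3]/10,R.from_matrix(M[:3,:3]).as_rotvec()]
    print("row",np.round(r,3),"x",n);T=T0
    for i in range(n):
        T=T@M
        if i%5==4: print("  ",T[:3,3].round())
E
python3 - <<'E'
from h import *
np.set_printoptions(precision=3,suppress=True)
rows(cur(),pose(0.75,150),15)
s=viewer.grab_frame("side");t=viewer.grab_frame("top")
print("box",onz(s,(283,232),0),onz(t,(397,157),0), onz(t,(397,157),200))
E
```

```text
row [ 2.318 -0.223  0.957  0.024  0.046 -0.061] x 15
   [ 302. -471.  192.]
   [ 380. -373.  188.]
   [ 422. -259.  215.]
box [ 582.13  -343.748   -0.   ] [ 566.24  -271.254    0.   ] [ 514.676 -215.986  200.   ]
```

Call:
step_arm:
  plan: [2.318,-0.223,0.957,0.024,0.046,-0.061,2.318,-0.223,0.957,0.024,0.046,-0.061,2.318,-0.223,0.957,0.024,0.046,-0.061,2.318,-0.223,0.957,0.024,0.046,-0.061,2.318,-0.223,0.957,0.024,0.046,-0.061]
  hand: 5
  newtons: 10

```text
time_s: 1.62
ee_pos: [303.3, -470.8, 191.6]
ee_rot: [-175.1, -14.1, 37.8]
force: [0.4, -0.0, 0.1]
gripper_width: 60.8
gripper_force: 0.0
```

Call:
step_arm:
  plan: [2.318,-0.223,0.957,0.024,0.046,-0.061,2.318,-0.223,0.957,0.024,0.046,-0.061,2.318,-0.223,0.957,0.024,0.046,-0.061,2.318,-0.223,0.957,0.024,0.046,-0.061,2.318,-0.223,0.957,0.024,0.046,-0.061]

```text
time_s: 2.03
ee_pos: [380.7, -372.5, 187.5]
ee_rot: [-174.7, -28.9, 55.2]
force: [-0.4, -0.0, -0.6]
gripper_width: 50.2
gripper_force: 0.0
```

Call:
step_arm:
  plan: [2.318,-0.223,0.957,0.024,0.046,-0.061,2.318,-0.223,0.957,0.024,0.046,-0.061,2.318,-0.223,0.957,0.024,0.046,-0.061,2.318,-0.223,0.957,0.024,0.046,-0.061,2.318,-0.223,0.957,0.024,0.046,-0.061]

```text
time_s: 2.45
ee_pos: [423.2, -258.0, 214.8]
ee_rot: [179.9, -43.1, 76.0]
force: [0.1, 0.3, -0.1]
gripper_width: 50.3
gripper_force: 0.0
```

```bash
python3 - <<'E'
from h import *
np.set_printoptions(precision=3,suppress=True)
s=sensors.state();print(s["qpos"],s["ee_pos"],pose(.75,150)[:3,3],s["force"])
rows(cur(),pose(0.75,56),5)
f=viewer.grab_frame("side");t=viewer.grab_frame("top")
cv2.imwrite("pics/c2.png",np.hstack([cv2.resize(f["img"][100:310,200:480],(400,300)),cv2.resize(t["img"][110:320,230:510],(400,300))])[:,:,::-1])
E
```

```text
[-52.98   24.808  94.759  32.13   90.688 -47.462] [ 423.212 -258.002  214.799] [ 422.264 -258.509  214.753] [ 0.111  0.343 -0.13 ]
row [-0.013 -0.018  1.871  0.    -0.     0.   ] x 5
   [ 438. -196.  146.]
```

View pics/c2.png

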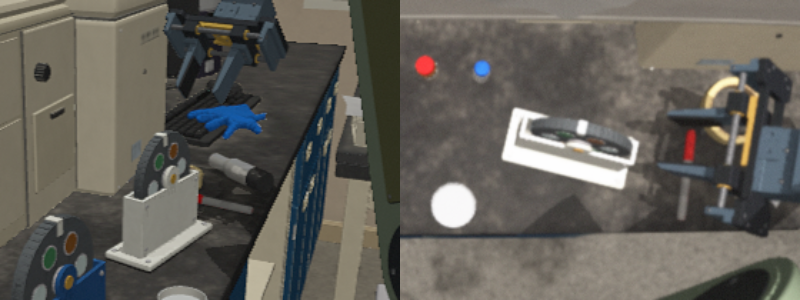

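The gripper is lined up on the tilted radial line to the right of the white wheel, with its fingers either side of the wheel plane. Next I advance and close.

Call:
step_arm:
  plan: [-0.013,-0.018,1.871,0,0,0,-0.013,-0.018,1.871,0,0,0,-0.013,-0.018,1.871,0,0,0,-0.013,-0.018,1.871,0,0,0,-0.013,-0.018,1.871,0,0,0]

```text
time_s: 2.97
ee_pos: [437.5, -197.8, 145.0]
ee_rot: [180.0, -42.8, 75.7]
force: [1.3, -0.3, 0.5]
gripper_width: 50.1
gripper_force: 0.0
```

Call:
step_arm:
  plan: [0,0,0,0,0,0,0,0,0,0,0,0,0,0,0,0,0,0,0,0,0,0,0,0,0,0,0,0,0,0]
  hand: 0.8
  newtons: 8

```text
time_s: 3.38
ee_pos: [437.8, -198.5, 146.4]
ee_rot: [179.9, -42.9, 75.8]
force: [0.1, 0.8, 0.4]
gripper_width: 19.5
gripper_force: 0.0
```

Call:
step_arm:
  plan: [0,0,0,0,0,0,0,0,0,0,0,0]

```text
time_s: 3.55
ee_pos: [438.5, -198.5, 146.3]
ee_rot: [179.8, -42.9, 75.8]
force: [1.9, -2.2, 2.2]
gripper_width: 14.3
gripper_force: 8.0
```

Call:
step_arm:
  plan: [0.284,0,0.007,0,-0.05,0,0.569,0,0.028,0,-0.1,0,0.569,0,0.028,0,-0.1,0,0.569,0,0.028,0,-0.1,0,0.569,0,0.028,0,-0.1,0]

```text
time_s: 3.97
ee_pos: [444.0, -177.2, 159.2]
ee_rot: [179.8, -16.8, 75.7]
force: [3.0, 0.6, -9.4]
gripper_width: 14.0
gripper_force: 8.0
```

Call:
step_arm:
  plan: [0.569,0,0.028,0,-0.1,0,0.569,0,0.028,0,-0.1,0,0.569,0,0.028,0,-0.1,0,0,0,0,0,0,0]

```text
time_s: 4.3
ee_pos: [449.1, -157.2, 162.1]
ee_rot: [179.7, 0.2, 76.1]
force: [3.2, -1.0, 0.7]
gripper_width: 14.2
gripper_force: 8.0
```

```bash
python3 - <<'E'
from h import *
np.set_printoptions(precision=3,suppress=True)
s=sensors.state();print(s["qpos"],s["ee_pos"],s["ee_rot"],s["force"],s["torque"],s["gripper_force"])
print(pose(0,56)[:3,3])
E
```

```text
[-20.566  12.504 108.15   -0.202  59.051  -6.562] [ 449.051 -157.238  162.118] [179.727   0.206  76.099] [ 3.168 -0.965  0.687] [-0.166 -0.618 -0.186] 8.014804422855377
[ 447.  -159.3  161. ]
```

Call:
step_arm:
  plan: [0.569,0,0.028,0,-0.1,0,0.569,0,0.028,0,-0.1,0,0.569,0,0.028,0,-0.1,0,0.569,0,0.028,0,-0.1,0,0.569,0,0.028,0,-0.1,0]

```text
time_s: 4.72
ee_pos: [455.0, -134.0, 155.2]
ee_rot: [179.7, 29.0, 75.7]
force: [1.2, -5.8, -9.5]
gripper_width: 14.0
gripper_force: 8.0
```

Call:
step_arm:
  plan: [0.569,0,0.028,0,-0.1,0,0.569,0,0.028,0,-0.1,0,0.284,0,0.007,0,-0.05,0,0,0,0,0,0,0,0,0,0,0,0,0]

```text
time_s: 5.13
ee_pos: [458.2, -121.4, 145.1]
ee_rot: [179.9, 42.9, 75.9]
force: [4.5, 0.3, -1.6]
gripper_width: 14.2
gripper_force: 8.0
```

```bash
python3 - <<'E'
from h import *
np.set_printoptions(precision=3,suppress=True)
s=sensors.state();print(s["qpos"],s["ee_pos"],s["ee_rot"],s["force"],s["torque"],s["gripper_force"])
print(pose(-.75,57)[:3,3])
t=viewer.grab_frame("top");f=viewer.grab_frame("side")
cv2.imwrite("pics/c3.png",np.hstack([cv2.resize(f["img"][150:300,220:420],(400,300)),cv2.resize(t["img"][130:280,260:460],(400,300))])[:,:,::-1])
E
```

```text
[  8.811  23.126 110.061 -41.243  72.014  45.114] [ 458.222 -121.433  145.075] [179.948  42.88   75.878] [ 4.478  0.276 -1.555] [ 0.663 -1.04   0.466] 7.99716018140316
[ 456.399 -121.601  146.706]
```

View pics/c3.png

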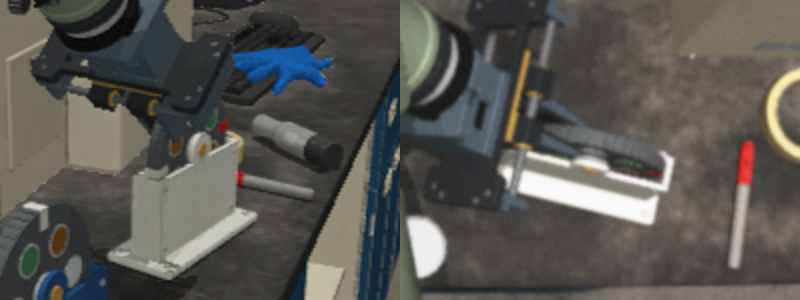

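The wheel has followed by about 86°. The red mark is now visible at the right, at about (224,127) in the crop's left half. Next I release, swing back clear and regrasp.

Call:
step_arm:
  plan: [0,0,0,0,0,0,0,0,0,0,0,0,0,0,0,0,0,0,0,0,0,0,0,0,0,0,0,0,0,0]
  hand: 5

```text
time_s: 5.65
ee_pos: [455.9, -122.3, 146.0]
ee_rot: [-180.0, 43.0, 75.8]
force: [-0.1, -0.2, -0.2]
gripper_width: 44.6
gripper_force: 0.0
```

Call:
step_arm:
  plan: [0,0,-1.87,0,0,0,0,0,-1.87,0,0,0,0,0,-1.87,0,0,0,0,0,-1.87,0,0,0,0,0,-1.87,0,0,0]

```text
time_s: 6.07
ee_pos: [471.9, -59.7, 214.9]
ee_rot: [-179.9, 43.0, 75.8]
force: [0.1, 0.2, 0.2]
gripper_width: 50.1
gripper_force: 0.0
```

Call:
step_arm:
  plan: [-1.5,0.02,0.075,0,0.1,0,-1.5,0.02,0.075,0,0.1,0,-1.5,0.02,0.075,0,0.1,0,-1.5,0.02,0.075,0,0.1,0,-1.5,0.02,0.075,0,0.1,0]

```text
time_s: 6.48
ee_pos: [457.1, -123.7, 251.3]
ee_rot: [179.8, 14.1, 75.8]
force: [-0.1, 0.3, -0.4]
gripper_width: 50.0
gripper_force: 0.0
```

Call:
step_arm:
  plan: [-1.5,0,0.075,0,0.1,0,-1.5,0,0.075,0,0.1,0,-1.5,0,0.075,0,0.1,0,-1.5,0,0.075,0,0.1,0,-1.5,0,0.075,0,0.1,0]

```text
time_s: 6.9
ee_pos: [438.6, -196.6, 251.3]
ee_rot: [179.8, -14.5, 75.8]
force: [0.6, 1.0, -0.5]
gripper_width: 50.2
gripper_force: 0.0
```

Call:
step_arm:
  plan: [-1.5,0,0.075,0,0.1,0,-1.5,0,0.075,0,0.1,0,-1.5,0,0.075,0,0.1,0,-1.5,0,0.075,0,0.1,0,-1.5,0,0.075,0,0.1,0]

```text
time_s: 7.32
ee_pos: [422.5, -260.3, 214.8]
ee_rot: [179.8, -43.2, 75.8]
force: [1.4, 0.4, 0.9]
gripper_width: 49.8
gripper_force: 0.0
```

```bash
python3 - <<'E'
from h import *
np.set_printoptions(precision=3,suppress=True)
s=sensors.state();print(s["time_s"],s["ee_pos"],s["ee_rot"],s["force"])
A=[447,-159.3,105]
rows(cur(),pose(.75,56.5,off=1),5)
t=viewer.grab_frame("top");f=viewer.grab_frame("side")
for p in(f,t):
    d=viewer.pinpoint("white_red_mark",p);print([(x["location"],x["score"]) for x in d[:2]])
    for th in(70,80,90,100): print(th,proj(p,rimpt(A,-14,np.radians(th))),end=" ")
cv2.imwrite("pics/c4.png",np.hstack([cv2.resize(f["img"][180:300,260:360],(400,480),interpolation=2),cv2.resize(t["img"][170:260,290:410],(400,480),interpolation=2)])[:,:,::-1])
E
```

```text
7.3167 [ 422.456 -260.326  214.807] [179.809 -43.173  75.847] [1.387 0.359 0.914]
row [ 0.02   0.002  1.894  0.001 -0.001 -0.   ] x 5
   [ 439. -197.  146.]
[([329.3, 210.7], 0.62)]
70 [329.433 205.159] 80 [329.914 209.767] 90 [329.923 214.721] 100 [329.465 219.886] [([393.5, 217.8], 0.68)]
70 [390.073 212.223] 80 [390.142 213.489] 90 [389.143 214.5  ] 100 [387.144 215.236]
```

View pics/c4.png

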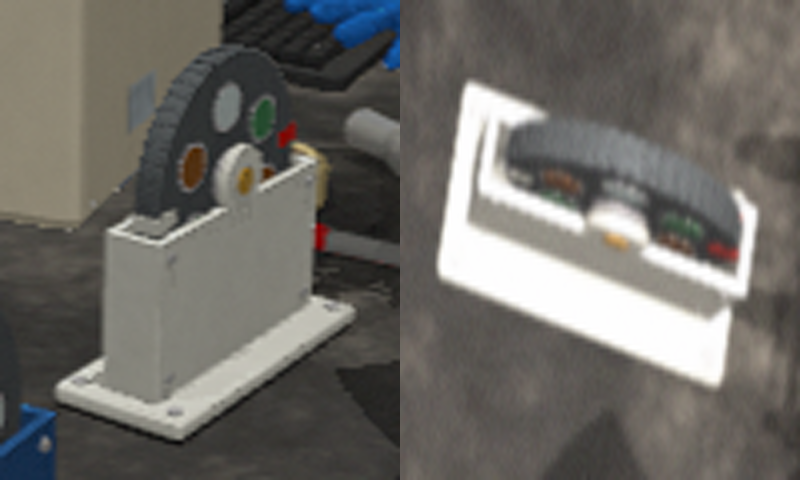

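The red mark now shows at the right rim (side crop (288,133)), at about 85°. I'll make the second stroke.

Call:
step_arm:
  plan: [0.02,0,1.89,0,0,0,0.02,0,1.89,0,0,0,0.02,0,1.89,0,0,0,0.02,0,1.89,0,0,0,0.02,0,1.89,0,0,0]

```text
time_s: 7.93
ee_pos: [439.5, -194.0, 147.1]
ee_rot: [179.7, -42.8, 76.1]
force: [-0.1, -0.2, 0.2]
gripper_width: 49.9
gripper_force: 0.0
```

Call:
step_arm:
  plan: [0,0,0,0,0,0,0,0,0,0,0,0,0,0,0,0,0,0,0,0,0,0,0,0,0,0,0,0,0,0]
  hand: 0.8

```text
time_s: 8.35
ee_pos: [439.3, -196.7, 146.7]
ee_rot: [179.8, -42.9, 75.9]
force: [-0.3, 1.0, 0.2]
gripper_width: 19.4
gripper_force: 0.0
```

Call:
step_arm:
  plan: [0,0,0,0,0,0,0,0,0,0,0,0,0.285,0,0.007,0,-0.05,0,0.569,0,0.028,0,-0.1,0]

```text
time_s: 8.68
ee_pos: [440.3, -191.8, 149.6]
ee_rot: [-179.9, -34.2, 75.5]
force: [1.8, 2.9, -7.6]
gripper_width: 14.2
gripper_force: 8.0
```

Call:
step_arm:
  plan: [0.569,0,0.028,0,-0.1,0,0.569,0,0.028,0,-0.1,0,0.569,0,0.028,0,-0.1,0,0.569,0,0.028,0,-0.1,0,0.569,0,0.028,0,-0.1,0]

```text
time_s: 9.1
ee_pos: [447.3, -164.2, 161.0]
ee_rot: [179.9, -5.4, 75.7]
force: [0.2, 0.4, -10.8]
gripper_width: 14.0
gripper_force: 8.0
```

Call:
step_arm:
  plan: [0.569,0,0.028,0,-0.1,0,0.569,0,0.028,0,-0.1,0,0.569,0,0.028,0,-0.1,0,0.569,0,0.028,0,-0.1,0,0.569,0,0.028,0,-0.1,0]

```text
time_s: 9.52
ee_pos: [454.3, -136.9, 156.8]
ee_rot: [179.8, 23.2, 75.7]
force: [-0.3, -4.2, -10.5]
gripper_width: 14.1
gripper_force: 8.0
```

Call:
step_arm:
  plan: [0.569,0,0.028,0,-0.1,0,0.569,0,0.028,0,-0.1,0,0.569,0,0.028,0,-0.1,0,0,0,0,0,0,0,0,0,0,0,0,0]

```text
time_s: 9.93
ee_pos: [458.2, -121.6, 146.5]
ee_rot: [-179.9, 40.0, 76.0]
force: [1.6, -1.0, -2.7]
gripper_width: 14.3
gripper_force: 8.0
```

```bash
cat > look.py <<'E'
from h import *
import sys
np.set_printoptions(precision=2,suppress=True)
s=sensors.state();print(s["time_s"],s["ee_pos"],s["ee_rot"],s["force"])
t=viewer.grab_frame("top");f=viewer.grab_frame("side")
for p,(r0,r1,c0,c1) in((f,(180,215,290,345)),(t,(180,230,310,402))):
    d=viewer.pinpoint("white_red_mark",p);print([(np.array(x["location"]),x["score"]) for x in d[:2]])
    i=p["img"][r0:r1,c0:c1].astype(int);w=np.clip(i[:,:,0]-1.8*np.maximum(i[:,:,1],i[:,:,2])-20,0,None)
    ys,xs=np.mgrid[r0:r1,c0:c1]
    if w.sum(): print("red centroid",(w*xs).sum()/w.sum(),(w*ys).sum()/w.sum(),(w>0).sum())
    for th in(-5,0,5): print(th,proj(p,rimpt(A0,-14,np.radians(th))),proj(p,rimpt(A0,-14,np.radians(th),49,-7)),end=" ")
    print()
cv2.imwrite("pics/"+sys.argv[1],np.hstack([cv2.resize(f["img"][180:300,260:360],(400,480),interpolation=2),cv2.resize(t["img"][170:260,290:410],(400,480),interpolation=2)])[:,:,::-1])
E
python3 look.py c5.png
```

```text
9.9333 [ 458.2  -121.6   146.51] [-179.9    40.     75.98] [ 1.58 -0.97 -2.75]
[]
-5 [313.28 193.  ] [316.44 201.24] 0 [314.8  192.22] [317.57 200.63] 5 [316.29 191.68] [318.69 200.19] 
[(array([364.3, 202.2]), 0.65)]
red centroid 361.5387526346043 199.79191415980074 61
-5 [358.44 199.25] [356.66 204.91] 0 [361.7  200.02] [359.07 205.48] 5 [364.89 200.84] [361.44 206.09]
```

View pics/c5.png

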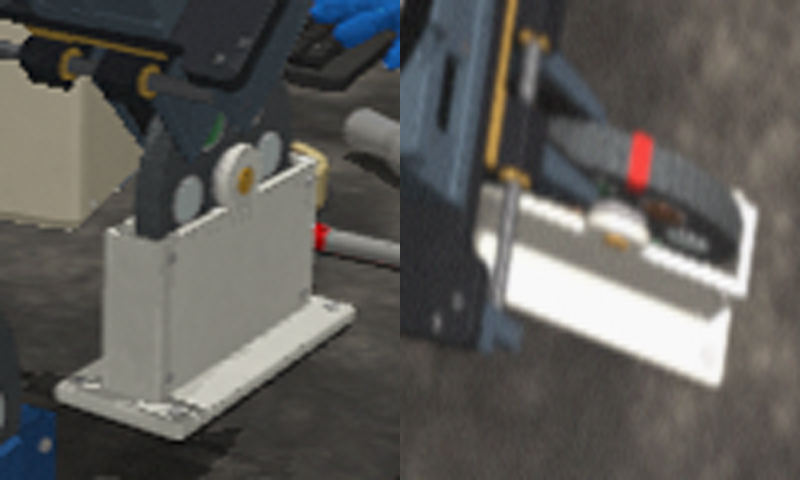

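The red mark is at the top (top crop (640,160)), essentially vertical. I'll release, retreat and measure precisely.

Call:
step_arm:
  plan: [0,0,0,0,0,0,0,0,0,0,0,0,0,0,0,0,0,0,0,0,0,0,0,0,0,0,0,0,0,0]
  hand: 5

```text
time_s: 10.55
ee_pos: [457.1, -122.8, 148.0]
ee_rot: [180.0, 40.1, 75.7]
force: [-0.3, -0.2, 0.1]
gripper_width: 44.3
gripper_force: 0.0
```

Call:
step_arm:
  plan: [0,0,-2,0,0,0,0,0,-2,0,0,0,0,0,-3,0,0,0,0,0,-3,0,0,0,0,0,-3,0,0,0]

```text
time_s: 10.97
ee_pos: [477.7, -40.6, 248.2]
ee_rot: [-179.9, 40.1, 75.8]
force: [0.6, -0.4, 0.4]
gripper_width: 49.6
gripper_force: 0.0
```

Call:
step_arm:
  plan: [0,0,-2.5,0,0,0,0,0,-2.5,0,0,0,0,0,0,0,0,0,0,0,0,0,0,0]

```text
time_s: 11.3
ee_pos: [486.2, -9.6, 285.7]
ee_rot: [179.9, 40.1, 75.8]
force: [-0.2, -0.2, 0.5]
gripper_width: 49.8
gripper_force: 0.0
```

```bash
python3 look.py c6.png
```

```text
11.3 [486.21  -9.62 285.7 ] [179.9   40.08  75.79] [-0.18 -0.19  0.54]
[(array([316.3, 192.3]), 0.91)]
red centroid 316.4531985492708 194.0165907863261 36
-5 [313.28 193.  ] [316.44 201.24] 0 [314.8  192.22] [317.57 200.63] 5 [316.29 191.68] [318.69 200.19] 
[(array([366.2, 201.1]), 0.91)]
red centroid 363.3396189829851 200.2710262252169 61
-5 [358.44 199.25] [356.66 204.91] 0 [361.7  200.02] [359.07 205.48] 5 [364.89 200.84] [361.44 206.09]
```

View pics/c6.png

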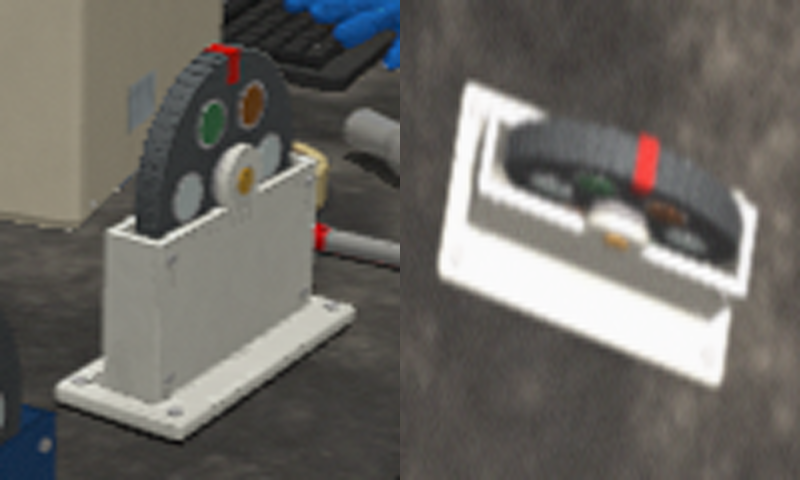

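```bash
cat > fit.py <<'E'
from h import *
from scipy.optimize import brentq
np.set_printoptions(precision=2,suppress=True)
yaw=-14;ad=np.array([np.cos(np.radians(yaw)),np.sin(np.radians(yaw)),0]);rt=np.array([ad[1],-ad[0],0])
t=viewer.grab_frame("top");f=viewer.grab_frame("side");print(sensors.state()["time_s"])
fl,fr=onz(t,(302,221.8),6),onz(t,(386,242.4),6);print("top base:",(fl+fr)/2+37.5*ad,"yaw",np.degrees(np.arctan2(*(fl-fr)[:2]*[-1,1])))
a,b=onz(f,(305,289.2),3),onz(f,(348.7,258),3);print("side base:",(a+b)/2+37.5*ad,np.linalg.norm(a-b),"yaw",np.degrees(np.arctan2(*(a-b)[:2]*[-1,1])))
def cen(p,A,th):
    m=np.zeros((420*8,560*8),np.uint8)
    def rp(r,w,dx): return proj(p,rimpt(A,yaw,th,r,dx)+w*(np.cos(th)*rt-np.sin(th)*np.array([0,0,1])))
    for q in([(65,-4.5,-7),(65,4.5,-7),(65,4.5,7),(65,-4.5,7)],[(65,-4.5,-7),(65,4.5,-7),(49,4.5,-7),(49,-4.5,-7)]):
        cv2.fillPoly(m,[((np.array([rp(*k) for k in q])+.5)*8).astype(int)],1)
    M=cv2.moments(m,True);return np.array([M["m10"]/M["m00"]/8-.5,M["m01"]/M["m00"]/8-.5]),M["m00"]/64
for p,(r0,r1,c0,c1),nm in((f,(180,215,290,345),"side"),(t,(180,230,310,402),"top")):
    i=p["img"][r0:r1,c0:c1].astype(float);w=np.clip(i[:,:,0]-1.5*np.maximum(i[:,:,1],i[:,:,2])-10,0,None)
    w=np.clip(i[:,:,0]-np.maximum(i[:,:,1],i[:,:,2])-40,0,80)
    n,l,st,ce=cv2.connectedComponentsWithStats((w>0).astype(np.uint8))
    k=1+np.argmax([w[l==j].sum() for j in range(1,n)]);w=w*(l==k)
    ys,xs=np.mgrid[r0:r1,c0:c1];c=np.array([(w*xs).sum(),(w*ys).sum()])/w.sum()
    d=viewer.pinpoint("white_axle",p)[0];A=onz(p,d["location"],105)
    print(nm,"red",c,(w/80).sum(),"axle px",d["location"],"A",A)
    for AA in(A,A0):
        g=np.radians(np.arange(-8,9,2));cs=[cen(p,AA,x)[0] for x in g]
        j=np.polyfit([q[0] for q in cs],np.degrees(g),2);th=np.polyval(j,c[0])
        print("  theta",th,"model px",*cen(p,AA,np.radians(th)))
E
python3 fit.py
```

```text
11.6
top base: [ 446.46 -164.05    6.  ] yaw -14.11658173622446
side base: [ 448.27 -166.87    3.  ] 179.3122635850113 yaw -13.663389985115769
side red [316.57 194.34] 27.9375 axle px [319.5, 224.7] A [ 433.9 -155.8  105. ]
  theta -18.312449111073875 model px [316.95 199.58] 39.4375
  theta -0.20774239129127636 model px [316.5  195.09] 30.046875
top red [363.43 200.16] 61.46249999999999 axle px [355.1, 204.5] A [ 449.82 -159.91  105.  ]
  theta 2.9273225957077784 model px [363.41 199.65] 53.953125
  theta 3.415112007014052 model px [363.46 201.38] 54.015625
```

```bash
python3 - <<'E'
from h import *
t=viewer.grab_frame("top");f=viewer.grab_frame("side")
a=cv2.resize(t["img"][182:227,302:402],(800,360),interpolation=2)
b=cv2.resize(f["img"][188:236,275:345],(350,240),interpolation=2)
c=cv2.resize(t["img"][175:250,295:405],(440,240),interpolation=2)
cv2.imwrite("pics/c7.png",np.vstack([a,np.hstack([b,np.zeros((240,10,3),np.uint8),c])])[:,:,::-1])
# stand white mask contour in top, sub-pixel area centroid of base right/left edges
g=t["img"].astype(int).min(2)
for r in (225,230,235): print(r,[int(x) for x in g[r,296:400]][:14],[int(x) for x in g[r,380:402]])
E
```

```text
225 [65, 67, 67, 65, 68, 68, 69, 67, 65, 64, 66, 71, 74, 77] [118, 116, 115, 117, 114, 118, 141, 165, 152, 155, 166, 176, 182, 162, 119, 93, 97, 101, 103, 100, 97, 92]
230 [79, 78, 80, 82, 77, 70, 73, 67, 66, 65, 68, 68, 67, 69] [230, 224, 214, 228, 242, 247, 249, 243, 202, 126, 100, 99, 99, 97, 97, 97, 99, 103, 105, 103, 105, 95]
235 [75, 75, 75, 75, 74, 72, 68, 64, 66, 69, 69, 67, 69, 68] [244, 241, 241, 244, 247, 249, 242, 196, 120, 96, 95, 94, 93, 94, 99, 101, 108, 109, 110, 112, 109, 105]
```

View pics/c7.png

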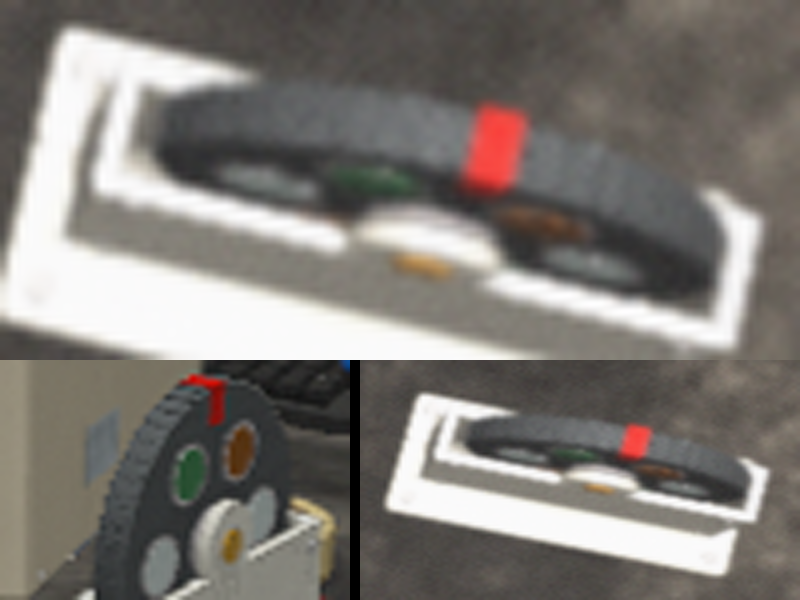

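The red mark stands at the top (top crop (498,148)). The axle cap is at (423,266) and the guard corners are clear, so I'll fit the angle relative to these.

```bash
cat > fit2.py <<'E'
from h import *
from scipy.optimize import least_squares
np.set_printoptions(precision=2,suppress=True)
t=viewer.grab_frame("top");f=viewer.grab_frame("side")
T=lambda x,y:np.array([302+x/8-.5,182+y/8-.5]);S=lambda x,y:np.array([275+x/5-.5,188+(y-360)/5-.5])
cap=onz(t,T(423,266),105);lf,rf,rb=[onz(t,T(*q),95) for q in((93,190),(740,345),(765,212))]
print("cap",cap,"guard lf,rf,rb",lf,rf,rb,"len",np.linalg.norm(lf-rf),np.linalg.norm(rf-rb),"yaw",np.degrees(np.arctan2(*(lf-rf)[:2]*[-1,1])),"ctr",(lf+rb)/2)
print("side cap",onz(f,S(232,545),105))
def local(A,yaw,l,v,z):  # point in stand frame: l along rt, v along axle, z
    a=np.radians(yaw);return np.array([A[0],A[1],0])+l*np.array([np.sin(a),-np.cos(a),0])+v*np.array([np.cos(a),np.sin(a),0])+[0,0,z]
def res(p,full=False):
    A=np.r_[p[:2],105];yaw,th,L,w,d=p[2:7];ot=p[7:9];os=p[9:11]
    e=[]
    for l,v,q in((-L,-w,(93,190)),(L,-w,(740,345)),(L,w,(765,212))): e+=list(proj(t,local(A,yaw,l,v,95))+ot-T(*q))
    e+=list(proj(t,local(A,yaw,0,-d,105))+ot-T(423,266)); e+=list(proj(f,local(A,yaw,0,-d,105))+os-S(232,545))
    e+=list(2*(proj(t,rimpt(A,yaw,th,65,7))+ot-T(503,105)));e+=list(2*(proj(t,rimpt(A,yaw,th,49,-7))+ot-T(487,191)))
    e+=list(2*(proj(f,rimpt(A,yaw,th,65,-7))+os-S(216,383)));e+=list(2*(proj(f,rimpt(A,yaw,th,49,-7))+os-S(217,423)));e+=list(2*(proj(f,rimpt(A,yaw,th,65,7))+os-S(190,381)))
    e+=list(p[7:]/1.2);return np.array(e)
r=least_squares(res,[447,-160,-14,0,70,20,24,0,0,0,0],loss="soft_l1");p=r.x
print("A",p[:2],"yaw",p[2],"theta deg",np.degrees(p[3]),"L,w,d",p[4:7],"offs",p[7:]);print(r.fun if 0 else res(p))
cov=np.linalg.pinv(r.jac.T@r.jac);print("sd th",np.degrees(np.sqrt(cov[3,3]))*.6)
E
python3 fit2.py
```

```text
cap [ 431.06 -158.01  105.  ] guard lf,rf,rb [450.2  -84.36  95.  ] [ 413.87 -233.36   95.  ] [ 444.75 -240.56   95.  ] len 153.3597040707427 31.711963638304457 yaw -13.70298090937807 ctr [ 447.47 -162.46   95.  ]
side cap [ 431.65 -157.98  105.  ]
A [ 447.92 -162.83] yaw -13.734595650907313 theta deg 0.37325145275583443 L,w,d [76.57 16.03 16.98] offs [-0.04  0.04  0.07  0.14]
[ 0.11 -0.14 -0.02 -0.12  0.19 -0.26  0.38 -0.17  0.3   0.03  0.77  1.98
 -2.28 -0.68  0.86  0.59 -0.15  0.15 -0.91 -1.04 -0.03  0.03  0.06  0.12]
sd th 0.7948880618179784
```

```bash
sed -i 's/^yaw=-14/A0=np.array([447.7,-162.5,105.]);yaw=-13.7/' fit.py; python3 fit.py | grep -A2 -E "side red|top red|^1"; python3 -c "
from h import *
for n in('top','side'):
    f=viewer.grab_frame(n);print(n,viewer.pinpoint('blue_red_mark',f)[:2])"
```

```text
12.0
top base: [ 446.51 -163.85    6.  ] yaw -14.11658173622446
side base: [ 448.32 -166.68    3.  ] 179.3122635850113 yaw -13.663389985115769
side red [316.57 194.33] 27.9125 axle px [317.7, 223.7] A [ 438.92 -159.94  105.  ]
  theta -13.54137293213904 model px [316.59 197.57] 36.03125
  theta -0.6196836367660126 model px [316.6  194.72] 28.953125
top red [363.43 200.15] 61.2875 axle px [356.2, 204.4] A [ 450.   -161.94  105.  ]
  theta 1.0406300206512782 model px [363.41 199.23] 54.5
  theta 0.45008310926161244 model px [363.42 200.48] 54.515625
top [{'location': [181.1, 207.1], 'score': 0.89}, {'location': [364.0, 203.7], 'score': 0.21}]
side []
```

```bash
python3 -c "
from h import *
print(env.job_done())"
```

```text
the job is handed in; nothing more can be done
None
```

The white-stand wheel's red mark now stands straight up, within about 1° by my camera fit. The wheel is released and was at rest, the arm is clear, the blue-stand wheel was not touched, and the job was handed in at about 12 s.

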